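# Hallmark a bracelet bar and show the mark to the inspection camera

### The job

Take the mallet and drive the sprung hallmark punch of the stamping jig all the way down with it, then put the mallet back down on the bench. Next draw the long bracelet bar out of the jig and present it in the air to the inspection camera: the marked spot at the camera's focus point, the marked (upper) face square to the lens, the bar's length along the stand's x axis (parallel to the short edges of its base plate). Finish while holding it there, still; do not touch the camera stand with anything or disturb the other things on the bench.

Things in the scene. Friction and masses are not known exactly. Their poses are not given: they have to be found in the camera images.
- mallet: Mallet: pale wooden drum head with two brass bands, upright cylinder 44 mm diameter, 60 mm high, standing on its striking face; dark flat-sided wooden handle 18 mm wide (y), 22 mm high, level at 30 mm above the face, running from the head along the body's -x to 148 mm from the head's axis. About 0.3 kg, balanced some 18 mm from the head's axis toward the handle, so it stands by itself. Origin: centre of the lower striking face; z up along the head.
- jig: Stamping jig, dark steel, fixed to the bench. Origin on the bench directly under the punch axis, z up. Base plate x -80 to +55 mm, y +-45 mm, 12 mm high; on it a steel nest 50 mm wide from x -80 to +35 mm whose top, 34 mm up, carries the bar, between two low rails (2.5 mm high, 24 mm apart, from x -57.5 mm). A column behind (x 30 to 55 mm) carries the punch arm (36 mm wide, x -19 to 55 mm, z 62 to 80 mm, brass collar up to 84 mm). The bar can leave only towards -x.
- punch (a joint): Downward travel of the sprung hallmark punch in the jig: 0 up, 0.007 m fully down (stop). The spring pushes it back up: about 1.5 N to start, 5 N fully down. Its tip hangs 9 mm above the bar at rest and stops 2 mm above it.
- punch_top (a point): Centre of the flat top of the punch head, 16 mm diameter, 100 mm above the bench when up.
- bar: Bracelet bar lying in the jig: flat plain silver-grey bar with rounded ends, 175 mm long (x), 20 mm wide (y), 5 mm thick (z up), about 0.16 kg. Origin: centre of the underside. Its +x end is under the punch, the -x end sticks out 75 mm beyond the nest, its underside 34 mm above the bench.
- mark (a point): The marked spot: on the bar's upper face, on its centre line, 67.5 mm from its middle toward +x (20 mm from that end), straight under the punch at the start; axes as the bar's.
- station: Inspection camera stand, fixed. Origin on the bench under the focus point, z up. Grey base plate 8 mm thick, x +-70 mm, y -70 to +170 mm, with an engraved cross over the origin (arms 50 mm); steel column of 22 mm diameter at x 45, y 150 mm, 368 mm high; block near its top (x -15 to 60, y 122 to 148, z 339 to 365 mm) carrying the camera.
- camera: Inspection camera on the stand: black lens (32 mm diameter, 30 mm long) and metal barrel (40 mm diameter, ending 95 mm behind the front glass). Origin: centre of the front glass; its z axis points backward along the optical axis (from the focus point to the lens): 30 degrees from vertical, leaning toward the stand's +y. Its x axis is the stand's x axis.
- focus (a point): The focus point in the air: 150 mm in front of the lens glass on its optical axis, 170 mm above the bench, straight above the stand's cross; axes as the camera's.
- bangle: Bystander: brass bangle lying flat, 66 mm outside, 12 mm high; origin at its centre underneath.
- tin: Bystander: round tin, 60 mm diameter, 24 mm high; origin at its centre underneath.
- jar: Bystander: glass jar with brass lid, 60 mm diameter, 85 mm high; origin at its centre underneath.
- short_bar: Bystander: another bar, only 90 mm long, lying on the bench; origin at its centre underneath.
- pliers: Bystander: pliers with black grips, 175 mm long, lying flat; origin under the pivot.
- file: Bystander: flat file with wooden handle, 230 mm long, lying; origin underneath where blade and handle meet.
Not all that is in view belongs to the job. What is shaped like the jig but orange, red or turquoise is not meant.

How it is judged:
On the way, in this order (a step that is already met when the one before it is completed fails the run):
1. the punch is driven down (at least 5.5 of its 7 mm) by the mallet (value of joint punch above 0.0055 m and contact force between mallet and punch above 0.5 N).
2. the mallet stands or lies on the bench, let go and at rest, clear of jig, bar and camera stand (height (world z) of mallet below 0.035 m and linear speed of mallet below 0.03 m/s and angular speed of mallet below 0.3 rad/s and contact force between mallet and the fingers below 0.1 N and contact force between mallet and the arm below 0.1 N and contact force between mallet and jig below 0.1 N and contact force between mallet and station below 0.1 N and contact force between mallet and bar below 0.1 N), for 0.2 s.
3. the bar is drawn out of the jig and carried by the fingers (horizontal distance between mark and punch_top above 0.06 m and contact force between bar and the fingers above 1 N and contact force between bar and jig below 0.1 N and height (world z) of bar above 0.05 m), for 0.1 s.
At the end, for the whole second after the job is handed in: Mark within 20 mm of the focus, marked face up and square to the optical axis within 0.2 rad, bar along the stand's x axis (either way) within 0.25 rad, held still by the fingers alone. Mallet on the bench, let go, at rest, touching no jig, bar or stand; punch back up (under 2 mm) (all of step 2 and distance between mark and focus below 0.02 m and angle between the z axis of bar and the z axis of camera, either way round below 0.2 rad and angle between bar's own z axis and vertical below 1 rad and angle between the x axis of bar and the x axis of station, either way round below 0.25 rad and height (world z) of mark above 0.14 m and contact force between bar and the fingers above 1 N and contact force between bar and jig below 0.1 N and contact force between bar and station below 0.1 N and contact force between bar and mallet below 0.1 N and linear speed of bar below 0.03 m/s and value of joint punch below 0.002 m); the arm keeps its last pose, push and grip.
It fails at once if the camera stand is touched (over 2 N) (contact force between anything else and station above 2 N).
It fails at once if another thing on the bench is moved by more than 25 mm (distance of any of bangle, tin, jar, short_bar, pliers, file from where it was at the start of the episode above 0.025 m).
It also fails if it takes over 61 s, if anything falls off the work surface, if the arm or the gripper's body presses on something with over 40 N, if the wrist force passes 120 N, or if a joint passes its speed limit or range.

### The arm

A 6-joint arm with a two-finger parallel gripper is mounted at the origin on the work surface. World frame = base frame: x ahead of the robot, y to its left, z up, the work surface at z = 0. Lengths are in m, angles in rad, forces in N, time in s.
With the tool pointing down it reaches from about 0.35 to 0.725 m from the base axis. Payload 4.3 kg.
Tool frame: the origin (TCP) lies midway between the tips of the shut fingers; the grasp point (between the pads) lies ctrl.pinch_z behind it (ctrl.pinch_z is the distance from the TCP to the grasp point, in m); z points along the fingers, y is the line along which they close (so a half turn about z gives the same grasp; the last joint's range is limited). The gripper opens to 85 mm and grips with 20 to 120 N. Pads are 22 mm wide; open, the fingers measure 114 mm over their backs; the gripper's body (76 mm by 85 mm) begins 54 mm behind the grasp point. The pads swing forward as they close: fully open they stand 13 mm farther back than shut.
Start: joints at [-1.443, 0.377, 0.081, 1.274, 0, 1.46], TCP at [0.135, -0.559, 0.206] pointing down, gripper open.
Joint ranges: [-2.72, 2.72], [-0.84, 1.66], [-1.02, 1.22], [-1.77, 2.12], [-1.37, 1.28], [-3.14, 3.14]. Speed limits (rad/s): [2.57, 2.57, 3.14, 3.14, 3.14, 3.14].

### API

Orientations are given as a rotation vector (axis times angle).
In Python, from station import ctrl gives the robot as it stands.
- The arm moves only by the tool send_rows, never from a script. Its argument "commands" is one flat list of numbers, 5 for each row, row after row: the shift along the tool's x, y, z scaled (see below), then the turn about the tool's z scaled (see below), then the opening in per cent of the stroke, from 0 (shut) to 100 (fully open). A call has 1 to 8 rows; each row is the pose to reach, as a shift and turn from the pose commanded when the call began, along the tool's axes at that moment, turning the shorter way round; what a row does not reach only later rows make up. The controller multiplies each number of a shift by 0.2 m and each number of a turn by 180 degrees. A row lasts 1/8 s, in which the tool goes at most 62.5 mm and 10.7 degrees, less where a joint would pass 70% of its speed; a pose out of reach is approached as far as the arm can. A call with a number of a shift or a turn outside -1 to 1 is refused whole. A call with a gripper value outside its range is refused whole. The fingers move at their own pace and stop on an object; the grip force is fixed at half the most. Time passes only in rows, so rows that repeat a pose let the fingers close. It gives the time, the measured TCP pose, the force, the opening and the grip force at its end, in the units of the state.
- ctrl.observe(): the state, without advancing time (a new reading comes with each control period).
- ctrl.snapshot(name): name is "scene" or "top" or "wrist"; returns a dict with "color" (400x640x3 uint8, red, green, blue), "range_z" (400x640 float32, m along the optical axis (not along the pixel's ray), 0 where there is no reading), "fx", "fy", "cx", "cy" (pixels), "pose" (4x4, takes a point from camera to world coordinates). Camera axes: x right, y down, z forward; pixel columns grow to the right and rows downward; lengths in m; the calibration is good to about 2 mm. The wrist camera is an equidistant fisheye: a pixel r from the principal point sees the ray r / f radians off the axis. A picture is of the moment at which its call begins.
- ctrl.hand_in(): hands the job in; it is judged then, once.
Trained networks look in a picture, given as the dict that the camera call returned (one of the last four; its "shot" number tells which), for a name from the list of things; names that differ only in an ending like _2 or _b are one class to them, and where a whole thing is asked for, a point or a joint stands for the part that bears it (a point fixed in the world has none). Each returns a list of dicts, best first, with "score" (0 to 1); they miss things now and then, are a little off and sometimes report something else, mostly with a low value. They report only what shows in the picture. A call takes as long as a camera call. They do not tell look-alikes from the thing itself.
- ctrl.masks_of(picture, thing): "pixels" (400x640 bool, what is visible of it).
- ctrl.place_of(picture, thing): "position" ([x, y, z] in m, in the coordinates of the camera as it stood for that picture, good to about 4 mm: a listed point, or the origin of a listed thing).
The state is a dict: "t": time; "qpos": joint angles; "qd": joint speeds; "effort": joint torques, N m; "ee_pos": TCP position; "tool_rot": TCP orientation; "wrist_force": force on the tool from outside, world axes, zero at the start; "moment": the same for the moment, N m; "opening": finger opening in m; "finger_force": force on a finger pad.
Only numpy, scipy, OpenCV 4.12 (cv2) and the standard library are available. Lean on these libraries where they do the work, as an engineer would, in place of code of your own. Each camera call takes 0.05 s, during which the arm holds its last target. There are 200 camera calls.

## Working session

There is one attempt and no reset: what is moved stays moved. The work goes in short steps, Python scripts to look and compute and a tool call to move; the robot and the scene stay as the last step left them, time stands still between calls to the robot, and variables do not carry over. Pictures are saved under pics/ and viewed, at most 10 in all, crops included, and the job is handed in when it is done.

Besides the shell and the picture viewer there is one more tool, called after "Call:" as name(argument=value, ...), one argument or row to a line, values as JSON. send_rows: Moves the arm, as the interface text tells. Shifts and turns lie within -1 to 1; 1 stands for 0.2 m of shift or 180 degrees of turn. Its arguments: {"type":"object","properties":{"commands":{"type":"array","items":{"type":"number"}}},"required":["commands"]}

```bash
ls; mkdir -p pics; cat > h.py <<'E'
import numpy as np, cv2
from station import ctrl
from scipy.spatial.transform import Rotation as R
def pts(s,m=None):
    z=s["range_z"]; v,u=np.nonzero((z>0) if m is None else (m&(z>0)))
    d=z[v,u]; p=np.c_[(u-s["cx"])/s["fx"]*d,(v-s["cy"])/s["fy"]*d,d]
    return p@s["pose"][:3,:3].T+s["pose"][:3,3]
def w(s,p): return s["pose"][:3,:3]@np.array(p)+s["pose"][:3,3]
def save(s,n): cv2.imwrite(f"pics/{n}.png",cv2.cvtColor(s["color"],cv2.COLOR_RGB2BGR))
E
python3 - <<'E'
from h import *
np.set_printoptions(precision=4,suppress=True)
o=ctrl.observe(); print(o, ctrl.pinch_z)
for n in ("scene","top"):
    s=ctrl.snapshot(n); save(s,n+"0"); print(n,s["pose"],s["fx"],s["cx"])
    for t in "mallet jig punch_top bar mark station camera focus bangle tin jar short_bar pliers file".split():
        for r in ctrl.place_of(s,t)[:3]: print(t,round(r["score"],2),w(s,r["position"]))
E
```

```text
pics
{'t': 0.0, 'qpos': array([-1.4433,  0.3781,  0.0797,  1.2744, -0.    ,  1.4605]), 'qd': array([-0.0002,  0.0005,  0.0002, -0.0006, -0.0004, -0.0005]), 'effort': array([  0.0012, -46.3606,  26.9873,   0.0206,   0.0001,  -0.    ]), 'ee_pos': array([ 0.1354, -0.5581,  0.2049]), 'tool_rot': array([-3.1174, -0.3725,  0.    ]), 'wrist_force': array([ 0.1632, -0.2378,  0.248 ]), 'moment': array([0.0207, 0.0018, 0.0073]), 'finger_force': 0.0, 'opening': 0.08497992633981544} 0.0187
scene [[-0.749   0.5166 -0.4149  1.0451]
 [ 0.6624  0.5685 -0.4879  0.6291]
 [-0.0162 -0.6402 -0.768   1.1421]
 [ 0.      0.      0.      1.    ]] 417.6318179996342 322.4688584553841
mallet 0.87 [ 0.5275 -0.3525  0.0012]
mallet 0.75 [ 0.5512 -0.0629  0.0321]
jig 0.78 [ 0.2616 -0.2649 -0.0018]
jig 0.77 [0.2733 0.2662 0.0014]
jig 0.75 [ 0.5734  0.1154 -0.0032]
punch_top 0.58 [ 0.6167 -0.0822  0.0994]
punch_top 0.58 [0.5764 0.1166 0.1018]
punch_top 0.49 [0.2787 0.2667 0.1002]
bar 0.56 [ 0.5531 -0.0672  0.0331]
bar 0.24 [ 0.3679 -0.1129  0.004 ]
mark 0.68 [ 0.613  -0.0792  0.0439]
mark 0.49 [ 0.741   0.1282 -0.000
[... 735 characters left out ...]

jig 0.74 [ 0.6142 -0.0743 -0.0017]
punch_top 0.56 [ 0.2599 -0.2613  0.099 ]
punch_top 0.53 [ 0.6125 -0.0767  0.0964]
punch_top 0.51 [0.275  0.2658 0.0992]
bar 0.58 [ 0.5483 -0.0598  0.0364]
mark 0.53 [ 0.6174 -0.075   0.0418]
mark 0.34 [0.5808 0.415  0.3027]
station 0.65 [ 0.5708  0.3347 -0.0014]
camera 0.7 [0.5829 0.4142 0.302 ]
focus 0.66 [ 0.6185 -0.0754  0.0382]
bangle 0.46 [ 0.414   0.1471 -0.0023]
tin 0.77 [ 0.3745 -0.1085 -0.0002]
jar 0.84 [ 0.742  -0.1881 -0.0028]
short_bar 0.72 [0.7461 0.1268 0.0007]
pliers 0.85 [ 0.7147 -0.3616  0.0025]
pliers 0.44 [ 0.8066 -0.0182  0.0005]
pliers 0.4 [ 0.5685  0.3365 -0.0007]
file 0.69 [ 0.8093 -0.0199 -0.0033]
file 0.18 [ 0.6135 -0.0769  0.    ]
```

View pics/scene0.png

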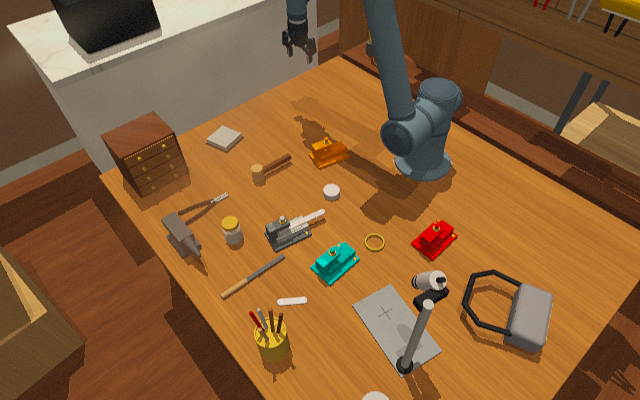

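View pics/top0.png

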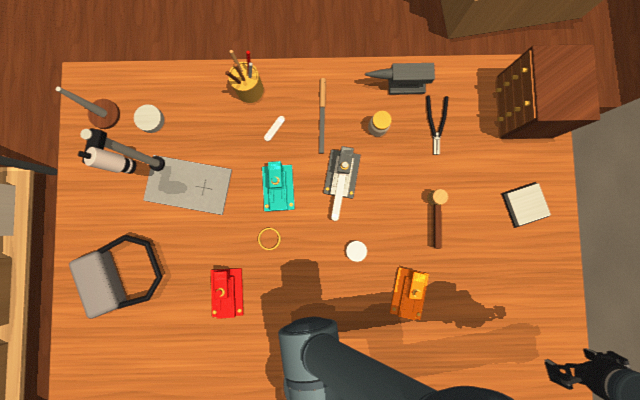

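The scene view shows the grey jig near (290,228), its bar running toward the robot, the mallet at (268,170) and the stand's cross at (385,312). The top view shows the same things at (343,170), (438,215) and (204,187). The decoy jigs are turquoise, red and orange. Next I refine the poses from the depth data.

```bash
python3 - <<'E'
from h import *
np.set_printoptions(precision=4,suppress=True)
def ax(p):
    c=p[:,:2].mean(0); u,s,v=np.linalg.svd(p[:,:2]-c,full_matrices=False); return c,v[0],np.degrees(np.arctan2(v[0,1],v[0,0]))
for n in ("top","scene"):
    s=ctrl.snapshot(n); A=pts(s); print(n)
    near=lambda x,y,r: A[np.hypot(A[:,0]-x,A[:,1]-y)<r]
    m=near(.48,-.35,.13); hd=m[(m[:,2]>.05)&(m[:,2]<.07)]; print("head",hd.mean(0),len(hd))
    hn=m[(m[:,2]>.03)&(m[:,2]<.048)&(np.hypot(*(m[:,:2]-hd[:,:2].mean(0)).T)>.04)]; print("handle",ax(hn),hn[:,2].mean(),len(hn),hn[:,0].min())
    j=near(.61,-.078,.04); t=j[(j[:,2]>.093)&(j[:,2]<.11)]; print("punchtop",t.mean(0),len(t))
    b=near(.5,-.05,.09); 
    b=b[(b[:,2]>.034)&(b[:,2]<.045)]; print("bar pts",ax(b),b[:,2].mean(),len(b),b[:,0].min(),b[:,0].max())
    q=b[b[:,0]<.53]; print("bar free",ax(q),len(q))
    for k in ("bar","station"):
        r=ctrl.masks_of(s,k)
        if r:
            p=pts(s,r[0]["pixels"]); print(k,r[0]["score"],len(p))
            if k=="bar": p=p[p[:,2]>.03]; print(ax(p), p.min(0),p.max(0))
            else:
                p=p[(p[:,2]>.003)&(p[:,2]<.014)]
                rc=cv2.minAreaRect(p[:,:2].astype(np.float32)*1000); print(rc); print(cv2.boxPoints(rc), p[:,2].mean())
E
```

```text
top
head [ 0.5246 -0.3467  0.0591] 196
handle (array([ 0.4307, -0.3421]), array([-0.9989,  0.0474]), np.float64(177.28349283614597)) 0.039351406026747277 263 0.37765214962833255
punchtop [ 0.6146 -0.0763  0.0998] 28
bar pts (array([ 0.5343, -0.0604]), array([-0.9796,  0.2009]), np.float64(168.40983498064)) 0.03806667091578061 387 0.4636006047273556 0.5887381533305027
bar free (array([ 0.4976, -0.0531]), array([-0.9806,  0.1958]), np.float64(168.70589890285163)) 162
bar 0.9 294
(array([ 0.5325, -0.0599]), array([-0.9793,  0.2022]), np.float64(168.3346282117854)) [ 0.4636 -0.0792  0.0327] [ 0.6002 -0.0385  0.0445]
station 0.72 5519
((600.3580932617188, 489.578125), (449.902099609375, 139.868408203125), 78.40178680419922)
[[486.626  283.2803]
 [623.6385 255.1601]
 [714.0902 695.8759]
 [577.0776 723.9961]] 0.007750701809863596
scene
head [ 0.5276 -0.3464  0.0587] 99
handle (array([ 0.4357, -0.3418]), array([ 0.9992, -0.0398]), np.float64(-2.278213875001408)) 0.03867391853669781 139 0.37679140660083055
punchtop [ 0.6158 -0.0773  0.0984] 19
bar pts (array([ 0.5354, -0.0602]), array([ 0.9836, -0.1804]), np.float64(-10.393782498633326)) 0.03807458934498053 251 0.46567896299395317 0.5892275486682189
bar free (array([ 0.4979, -0.0536]), array([ 0.9796, -0.201 ]), np.float64(-11.59660560675798)) 101
station 0.81 5189
((580.4461669921875, 386.55242919921875), (240.20103454589844, 141.14715576171875), 78.78021240234375)
[[487.853  282.479 ]
 [626.3026 255.0155]
 [673.0393 490.6259]
 [534.5897 518.0893]] 0.007825144949911713
```

```bash
cat >> h.py <<'E'
def go(target,yaw=None,o=None):
    """units (x,y,z shift/0.2, turn/180) from measured pose to world TCP target, tool yaw deg"""
    o=o or ctrl.observe(); T=R.from_rotvec(o["tool_rot"]).as_matrix()
    d=T.T@(np.array(target)-o["ee_pos"])/0.2
    y0=np.degrees(np.arctan2(T[1,0],T[0,0])); t=0 if yaw is None else -(((yaw-y0)+180)%360-180)/180
    print("t",round(o["t"],2),"pos",o["ee_pos"].round(4),"yaw",round(y0,2),"tilt",T[:,2].round(3),"F",o["wrist_force"].round(1),"cmd",d.round(4),round(t,4))
E
python3 -c "
from h import *
go([.476,-.3443,.012],-2.5)"
```

```text
t 1.8 pos [ 0.1354 -0.5589  0.2059] yaw 13.62 tilt [ 0. -0. -1.] F [-0.5  0.5 -1. ] cmd [ 1.9076 -0.6418  0.9691] 0.0896
```

Call:
send_rows(
  commands=[1,-0.34,0.3,0.09,100,1,-0.34,0.3,0.09,100,1,-0.34,0.3,0.09,100,1,-0.34,0.3,0.09,100],
)

```text
t: 2.3
ee_pos: [0.3156, -0.4433, 0.145]
tool_rot: [-3.14, 0.067, 0.0]
wrist_force: [-0.0, -0.1, 0.1]
opening: 0.0853
finger_force: 0.0
```

```bash
python3 -c "
from h import *
go([.476,-.3443,.012],-2.5)"
```

```text
t 2.3 pos [ 0.3156 -0.4433  0.145 ] yaw -2.44 tilt [-0.     0.001 -1.   ] F [-0.  -0.1  0.1] cmd [ 0.7804 -0.5281  0.6652] 0.0003
```

Call:
send_rows(
  commands=[0.78,-0.528,0.2,0,100,0.78,-0.528,0.2,0,100,0.78,-0.528,0.2,0,100,0.78,-0.528,0.2,0,100,0.78,-0.528,0.2,0,100],
)

```text
t: 2.92
ee_pos: [0.4743, -0.347, 0.1057]
tool_rot: [3.141, -0.069, -0.001]
wrist_force: [-0.4, 0.5, 0.2]
opening: 0.0851
finger_force: 0.0
```

```bash
python3 -c "
from h import *
go([.476,-.3443,.012],-2.5)
s=ctrl.snapshot('wrist'); save(s,'w1')"
```

```text
t 2.92 pos [ 0.4743 -0.347   0.1057] yaw -2.52 tilt [-0.001 -0.    -1.   ] F [-0.4  0.5  0.2] cmd [ 0.0082 -0.0142  0.4684] -0.0001
```

View pics/w1.png

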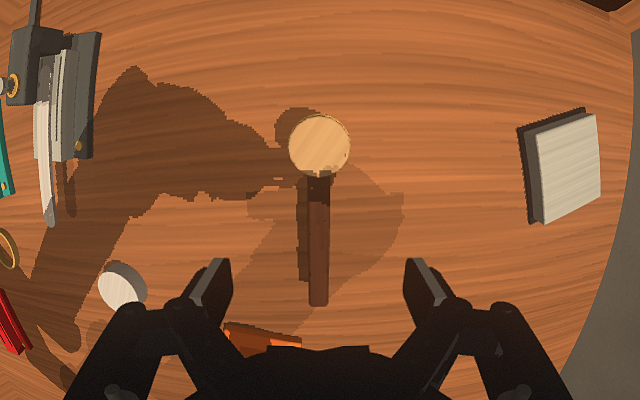

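The wrist view shows the mallet handle at column 318, centred between the pads at 230 and 405. I descend and grip.

Call:
send_rows(
  commands=[0.008,-0.007,0.2,0,100,0.008,-0.007,0.4,0,100,0.008,-0.007,0.465,0,100,0.008,-0.007,0.465,0,0,0.008,-0.007,0.465,0,0,0.008,-0.007,0.465,0,0,0.008,-0.007,0.465,0,0,0.008,-0.007,0.465,0,0],
)

```text
t: 3.98
ee_pos: [0.4762, -0.3467, 0.0137]
tool_rot: [3.139, -0.071, 0.0]
wrist_force: [-1.5, -1.7, 4.9]
opening: 0.0139
finger_force: 58.6
```

```bash
python3 -c "
from h import *
go([.476,-.3443,.170],-11.5); print(ctrl.observe()['opening'],ctrl.observe()['finger_force'])"
```

```text
t 3.98 pos [ 0.4762 -0.3467  0.0137] yaw -2.59 tilt [ 0.    -0.002 -1.   ] F [-1.5 -1.7  4.9] cmd [-0.0013 -0.0104 -0.7815] 0.0495
0.013940229904475477 58.57734262361191
```

Call:
send_rows(
  commands=[0,0,-0.2,0,0,0,0,-0.5,0,0,0,0,-0.75,0,0,0,0,-0.75,0,0],
)

```text
t: 4.47
ee_pos: [0.4786, -0.3477, 0.1672]
tool_rot: [3.136, -0.07, 0.011]
wrist_force: [0.6, -0.9, -3.5]
opening: 0.013
finger_force: 62.9
```

```bash
python3 -c "
from h import *
go([.565,-.0748,.165],-2.5); print(ctrl.observe()['opening'],ctrl.observe()['finger_force'])"
```

```text
t 4.47 pos [ 0.4786 -0.3477  0.1672] yaw -2.56 tilt [ 0.007 -0.005 -1.   ] F [ 0.6 -0.9 -3.5] cmd [ 0.3705 -1.3824  0.0064] -0.0003
0.01303246078710134 62.87043482065201
```

Held (−3.5 N extra weight). Move toward the punch in two steps.

Call:
send_rows(
  commands=[0.18,-0.7,0,0,0,0.18,-0.7,0,0,0,0.18,-0.7,0,0,0],
)

```text
t: 4.85
ee_pos: [0.5171, -0.2033, 0.1603]
tool_rot: [-3.138, 0.064, 0.007]
wrist_force: [-0.5, -0.2, -3.6]
opening: 0.013
finger_force: 61.0
```

Call:
send_rows(
  commands=[0.19,-0.69,0,0,0,0.19,-0.69,0,0,0,0.19,-0.69,0,0,0,0.19,-0.69,0,0,0],
)

```text
t: 5.35
ee_pos: [0.5618, -0.0707, 0.1613]
tool_rot: [3.141, -0.067, -0.004]
wrist_force: [-0.2, -1.1, -3.6]
opening: 0.0128
finger_force: 61.0
```

```bash
python3 - <<'E'
from h import *
np.set_printoptions(precision=4,suppress=True)
go([.565,-.0748,.165],-2.5)
for n in ("top","scene"):
    s=ctrl.snapshot(n); save(s,n+"2"); print(n)
    for t in ("mallet","punch_top"):
        for r in ctrl.place_of(s,t)[:2]: print(t,round(r["score"],2),w(s,r["position"]))
    A=pts(s); m=A[np.hypot(A[:,0]-.615,A[:,1]+.077)<.05]; h=m[(m[:,2]>.18)&(m[:,2]<.225)]; print(h.mean(0),h.min(0),h.max(0),len(h))
E
```

```text
t 5.35 pos [ 0.5618 -0.0707  0.1613] yaw -2.46 tilt [-0.003 -0.    -1.   ] F [-0.2 -1.1 -3.6] cmd [ 0.0167  0.02   -0.0185] 0.0002
top
punch_top 0.46 [0.2746 0.2665 0.0951]
punch_top 0.45 [ 0.2608 -0.2666  0.1006]<stdin>:8: RuntimeWarning: Mean of empty slice.
  ret = um.true_divide(
Traceback (most recent call last):
ValueError: zero-size array to reduction operation minimum which has no identity
```

```bash
python3 - <<'E'
from h import *
np.set_printoptions(precision=4,suppress=True)
go([.565,-.0748,.165],-2.5)
s=ctrl.snapshot("scene"); save(s,"scene2"); 
A=pts(s); m=A[np.hypot(A[:,0]-.615,A[:,1]+.077)<.06]; h=m[(m[:,2]>.12)&(m[:,2]<.235)]; print(len(h)); 
t=h[h[:,2]>np.percentile(h[:,2],90)-.004] if len(h) else h; print(t)
s2=ctrl.snapshot("wrist"); save(s2,"wrist2")
for x in (s,s2):
    for t in ("mallet","punch_top"):
        for r in ctrl.place_of(x,t)[:2]: print(t,round(r["score"],2),w(x,r["position"]))
cv2.imwrite("pics/c2.png",np.vstack([cv2.imread("pics/scene2.png")[120:320,160:480],cv2.imread("pics/wrist2.png")[0:200,160:480]]))
E
```

```text
t 5.5 pos [ 0.5618 -0.0729  0.1621] yaw -2.68 tilt [-0.001 -0.001 -1.   ] F [ 0.4 -0.5 -4. ] cmd [ 0.0164  0.009  -0.0146] -0.001
438
[[ 0.5713 -0.1031  0.2318]
 [ 0.5665 -0.0848  0.234 ]
 [ 0.5747 -0.0892  0.2321]
 [ 0.5711 -0.0892  0.2295]
 [ 0.573  -0.087   0.2283]
 [ 0.5739 -0.0803  0.2343]
 [ 0.5667 -0.0857  0.2247]
 [ 0.5704 -0.0862  0.2226]
 [ 0.5687 -0.0833  0.2237]
 [ 0.5658 -0.0824  0.2222]
 [ 0.5719 -0.0845  0.2206]
 [ 0.5713 -0.08    0.2238]
 [ 0.568  -0.0797  0.2216]
 [ 0.5648 -0.0791  0.2197]
 [ 0.5728 -0.0838  0.2174]
 [ 0.572  -0.0796  0.2202]
 [ 0.5673 -0.0814  0.2153]
 [ 0.5658 -0.0783  0.2167]
 [ 0.573  -0.0624  0.2348]
 [ 0.5728 -0.0845  0.2124]
 [ 0.5725 -0.0794  0.2163]
 [ 0.5694 -0.0788  0.2145]
 [ 0.5665 -0.0777  0.2132]
 [ 0.5755 -0.0592  0.2349]
 [ 0.5685 -0.0539  0.2341]
 [ 0.5734 -0.0842  0.2086]
 [ 0.5727 -0.0798  0.2116]
 [ 0.5703 -0.0781  0.2113]
 [ 0.5665 -0.0783  0.2083]
 [ 0.5754 -0.06    0.2299]
 [ 0.5729 -0.0801  0.2071]
 [ 0.5684 -0.0762  0.2069]
 [ 0.5736 -0.0631  0.2216]
 [ 0.5738 -0.0576  0.2262]
 [ 0.5729 -0.0538  0.2286]
 [ 0.5716 -0.0666  0.
[... 1021 characters left out ...]
   0.206 ]
 [ 0.6009 -0.0691  0.2059]
 [ 0.5986 -0.0671  0.2058]
 [ 0.6099 -0.0721  0.2057]
 [ 0.6017 -0.0631  0.2071]
 [ 0.5968 -0.0599  0.206 ]
 [ 0.6099 -0.0672  0.2055]
 [ 0.6152 -0.0651  0.2068]
 [ 0.6072 -0.0559  0.2085]
 [ 0.6125 -0.0592  0.2053]
 [ 0.6086 -0.0544  0.2064]
 [ 0.6062 -0.0527  0.2059]
 [ 0.6308 -0.0689  0.2067]
 [ 0.6263 -0.0653  0.2063]
 [ 0.6199 -0.059   0.2068]
 [ 0.6286 -0.0622  0.2063]
 [ 0.6222 -0.0561  0.2065]
 [ 0.6286 -0.0576  0.2058]]
mallet 0.8 [ 0.61   -0.0727  0.1451]
punch_top 0.72 [ 0.7103 -0.3645  0.0007]
punch_top 0.57 [0.2779 0.2679 0.098 ]
mallet 0.75 [ 0.6072 -0.0766  0.1418]
punch_top 0.75 [0.5806 0.1163 0.0998]
punch_top 0.58 [0.2683 0.2746 0.099 ]
```

View pics/c2.png

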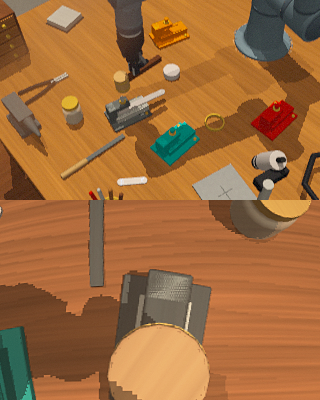

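The crop shows the mallet head over the punch: depth puts it at (0.610,−0.0735) with its face at 0.145, so about 5 mm x and −3.5 mm y are missing. I descend gradually.

Call:
send_rows(
  commands=[0.023,0.016,0.1,0,0,0.023,0.016,0.2,0,0,0.023,0.016,0.23,0,0,0.023,0.016,0.25,0,0,0.023,0.016,0.255,0,0],
)

```text
t: 6.42
ee_pos: [0.5673, -0.0751, 0.1125]
tool_rot: [3.14, -0.071, 0.002]
wrist_force: [-2.0, -0.7, -0.6]
opening: 0.0126
finger_force: 64.4
```

Call:
send_rows(
  commands=[0,0,0.01,0,0,0,0,0.02,0,0,0,0,0.02,0,0],
)

```text
t: 6.8
ee_pos: [0.567, -0.0749, 0.108]
tool_rot: [3.141, -0.071, 0.0]
wrist_force: [-1.6, 0.4, 1.0]
opening: 0.0127
finger_force: 65.4
```

Call:
send_rows(
  commands=[0,0,0.01,0,0,0,0,0.02,0,0,0,0,0.025,0,0,0,0,0.025,0,0],
)

```text
t: 7.3
ee_pos: [0.5645, -0.0748, 0.1032]
tool_rot: [3.14, -0.071, -0.006]
wrist_force: [-9.8, -1.1, 10.4]
opening: 0.0132
finger_force: 66.1
```

```bash
python3 - <<'E'
from h import *
go([.4762,-.3467,.17],-2.5)
E
```

```text
t 7.3 pos [ 0.5645 -0.0748  0.1032] yaw -2.58 tilt [-0.004 -0.    -1.   ] F [-9.8 -1.1 10.4] cmd [-0.3809  1.3784 -0.3315] -0.0005
```

The stop is reached (about 14 N). Lift and return.

Call:
send_rows(
  commands=[0,0,-0.15,0,0,0,0,-0.33,0,0,-0.05,0.2,-0.33,0,0,-0.19,0.69,-0.33,0,0,-0.19,0.69,-0.33,0,0,-0.19,0.69,-0.33,0,0],
)

```text
t: 8.05
ee_pos: [0.5221, -0.2136, 0.1681]
tool_rot: [3.14, -0.078, -0.0]
wrist_force: [0.1, 0.5, -2.9]
opening: 0.013
finger_force: 60.3
```

Call:
send_rows(
  commands=[-0.19,0.69,0,0,0,-0.19,0.69,0,0,0,-0.19,0.69,0,0,0,-0.19,0.69,0,0,0],
)

```text
t: 8.55
ee_pos: [0.4787, -0.3474, 0.1682]
tool_rot: [-3.14, 0.073, -0.0]
wrist_force: [0.5, 1.8, -3.3]
opening: 0.0131
finger_force: 60.6
```

```bash
python3 - <<'E'
from h import *
go([.4762,-.3467,.0155],-2.5)
s=ctrl.snapshot("scene"); A=pts(s); m=A[np.hypot(A[:,0]-.525,A[:,1]+.3465)<.04]; h=m[m[:,2]>.12]; print(len(h)); print(h[h[:,2]>.2].mean(0))
c=h[(h[:,2]>.2)&(h[:,2]<.24)]; P=np.linalg.lstsq(np.c_[c[:,:2],np.ones(len(c))],c[:,2],rcond=None)[0]; print("slope",P)
for r in ctrl.place_of(s,"mallet")[:2]: print(w(s,r["position"]))
E
```

```text
t 8.55 pos [ 0.4787 -0.3474  0.1682] yaw -2.65 tilt [ 0.     0.001 -1.   ] F [ 0.5  1.8 -3.3] cmd [-0.0125 -0.0019  0.7634] -0.0009
2016
[ 0.51557004 -0.33277823  0.48199009]
slope [-0.22276907 -0.08675533  0.29711774]
[ 0.52817272 -0.35170938  0.15335921]
```

Call:
send_rows(
  commands=[-0.012,0,0.3,0,0,-0.012,0,0.6,0,0,-0.012,0,0.72,0,0,-0.012,0,0.745,0,0,-0.012,0,0.755,0,0,-0.012,0,0.76,0,0,-0.012,0,0.76,0,0],
)

```text
t: 9.52
ee_pos: [0.4773, -0.3478, 0.0181]
tool_rot: [3.139, -0.07, 0.003]
wrist_force: [-0.0, -0.1, -2.2]
opening: 0.0127
finger_force: 64.3
```

Call:
send_rows(
  commands=[0,0,0.01,0,0,0,0,0.015,0,0,0,0,0.015,0,25,0,0,0.015,0,40,0,0,0.015,0,70,0,0,0.015,0,100,0,0,0.015,0,100],
)

```text
t: 10.4
ee_pos: [0.4763, -0.347, 0.0138]
tool_rot: [3.141, -0.071, 0.0]
wrist_force: [-0.3, 0.1, 0.5]
opening: 0.0848
finger_force: 0.0
```

Call:
send_rows(
  commands=[0,0,-0.3,0,100,0,0,-0.6,0,100,0,0,-1,0,100,0,0,-1,0,100,0,0,-1,0,100],
)

```text
t: 11.02
ee_pos: [0.4773, -0.348, 0.2158]
tool_rot: [3.138, -0.071, 0.005]
wrist_force: [-0.5, -0.4, -0.5]
opening: 0.0854
finger_force: 0.0
```

```bash
python3 - <<'E'
from h import *
go([.4762,-.3467,.2],-2.5); print(ctrl.observe()['qpos'].round(3))
s=ctrl.snapshot("scene")
for r in ctrl.place_of(s,"mallet")[:2]: print(r["score"],w(s,r["position"]))
A=pts(s); m=A[np.hypot(A[:,0]-.52,A[:,1]+.3465)<.05]; h=m[(m[:,2]>.05)&(m[:,2]<.075)]; print(h.mean(0),h.std(0))
E
```

```text
t 11.03 pos [ 0.4773 -0.348   0.2158] yaw -2.57 tilt [ 0.003 -0.003 -1.   ] F [-0.5 -0.4 -0.5] cmd [-0.0061 -0.0065  0.0788] -0.0004
[-0.737  0.404  0.147  1.309  0.     2.449]
0.7 [ 0.52591355 -0.35027102  0.00145773]
[ 0.52711495 -0.34616161  0.05901759] [0.01146774 0.01238184 0.00344604]
```

```bash
python3 - <<'E'
from h import *
go([.4876,-.0511,.12],168.5)
E
```

```text
t 11.12 pos [ 0.4758 -0.3467  0.2126] yaw -2.57 tilt [-0.001  0.001 -1.   ] F [-0.2  0.8 -0.7] cmd [-0.0069 -1.4786  0.4644] -0.9504
```

Call:
send_rows(
  commands=[0,-0.75,0.1,-0.48,100,0,-0.75,0.1,-0.48,100,0,-0.75,0.1,-0.48,100,0,-0.75,0.1,-0.48,100,0,-0.75,0.1,-0.48,100,0,-0.75,0.1,-0.48,100,0,-0.75,0.1,-0.48,100,0,-0.75,0.1,-0.48,100],
)

```text
t: 12.12
ee_pos: [0.4815, -0.1964, 0.1914]
tool_rot: [-2.337, -2.094, 0.002]
wrist_force: [-0.4, 0.1, 0.9]
opening: 0.0855
finger_force: 0.0
```

```bash
python3 - <<'E'
from h import *
go([.4876,-.0511,.12],168.5)
E
```

```text
t 12.12 pos [ 0.4815 -0.1964  0.1914] yaw 83.72 tilt [-0.004  0.002 -1.   ] F [-0.4  0.1  0.9] cmd [ 0.7248 -0.0476  0.3584] -0.471
```

Call:
send_rows(
  commands=[0.725,-0.047,0.35,-0.471,100,0.725,-0.047,0.35,-0.471,100,0.725,-0.047,0.35,-0.471,100,0.725,-0.047,0.35,-0.471,100,0.725,-0.047,0.35,-0.471,100,0.725,-0.047,0.35,-0.471,100,0.725,-0.047,0.35,-0.471,100,0.725,-0.047,0.35,-0.471,100],
)

```text
t: 13.12
ee_pos: [0.4884, -0.0516, 0.1216]
tool_rot: [-0.315, -3.121, -0.001]
wrist_force: [-0.1, 0.2, -0.4]
opening: 0.0851
finger_force: 0.0
```

```bash
python3 - <<'E'
from h import *
np.set_printoptions(precision=4,suppress=True)
go([.4876,-.0511,.0175],168.5)
s=ctrl.snapshot("wrist"); save(s,"w3")
for t in ("bar","mark"):
  for r in ctrl.place_of(s,t)[:2]: print(t,r["score"],w(s,r["position"]))
E
```

```text
t 13.12 pos [ 0.4884 -0.0516  0.1216] yaw 168.47 tilt [-0.004  0.001 -1.   ] F [-0.1  0.2 -0.4] cmd [0.0022 0.0016 0.5204] -0.0001
bar 0.89 [ 0.5453 -0.0657  0.0299]
mark 0.82 [ 0.6118 -0.0778  0.0388]
```

View pics/w3.png

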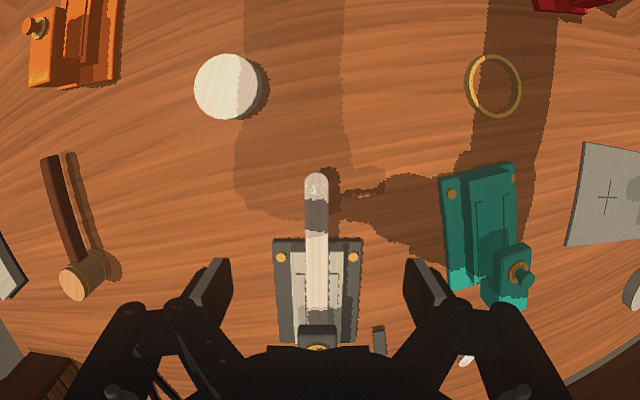

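The wrist view shows the bar vertical at column 317, centred between the pads, with its free end at row 175. The punch is up and the mallet stands off to the left. I descend and grip.

Call:
send_rows(
  commands=[0.002,0,0.25,0,100,0.002,0,0.45,0,100,0.002,0,0.52,0,100,0.002,0,0.52,0,0,0.002,0,0.52,0,0,0.002,0,0.52,0,0,0.002,0,0.52,0,0,0.002,0,0.52,0,0],
)

```text
t: 14.28
ee_pos: [0.4904, -0.0521, 0.0203]
tool_rot: [0.324, 3.124, -0.0]
wrist_force: [-0.0, 0.1, 0.1]
opening: 0.0001
finger_force: 0.0
```

```bash
python3 - <<'E'
from h import *
go([.4876,-.0511,.0175],168.5)
E
```

```text
t 14.28 pos [ 0.4904 -0.0521  0.0203] yaw 168.14 tilt [ 0.001 -0.    -1.   ] F [-0.   0.1  0.1] cmd [0.0146 0.0022 0.0138] -0.002
```

```bash
python3 - <<'E'
from h import *
np.set_printoptions(precision=4,suppress=True)
s=ctrl.snapshot("scene"); save(s,"s4")
for t in ("bar","mark"):
  for r in ctrl.place_of(s,t)[:2]: print(t,r["score"],w(s,r["position"]))
s2=ctrl.snapshot("wrist"); save(s2,"w4")
a=cv2.resize(cv2.imread("pics/s4.png")[170:270,230:390],(640,400),interpolation=cv2.INTER_NEAREST)[:,:480]; b=cv2.imread("pics/w4.png")[100:400,160:480]
cv2.imwrite("pics/c4.png",np.hstack([a,cv2.copyMakeBorder(b,0,100,0,0,cv2.BORDER_CONSTANT)]))
E
```

```text
bar 0.64 [ 0.5499 -0.0627  0.0327]
mark 0.65 [ 0.6098 -0.0789  0.0406]
```

View pics/c4.png

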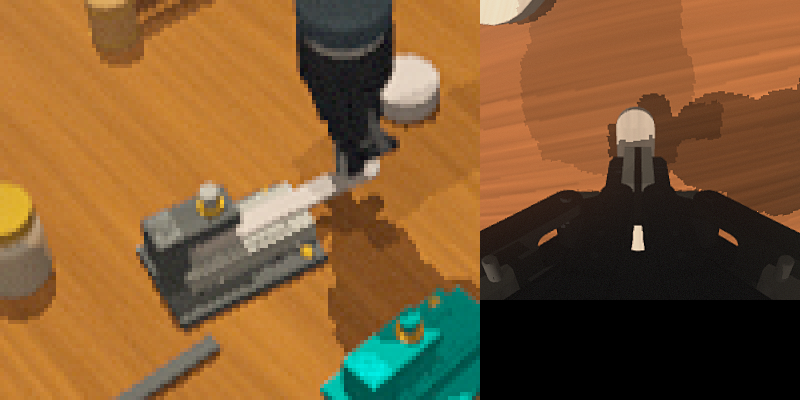

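```bash
python3 - <<'E'
from h import *
np.set_printoptions(precision=4,suppress=True)
o=ctrl.observe(); print(o["opening"],o["finger_force"],o["ee_pos"])
s=ctrl.snapshot("wrist"); z=s["range_z"]
def P(u,v):
    x,y=(u-s["cx"])/s["fx"],(v-s["cy"])/s["fy"]; r=np.hypot(x,y); t=np.tan(r)/r if r>0 else 1
    return w(s,[x*t*z[v,u],y*t*z[v,u],z[v,u]])
for v in range(205,345,10): print(v,[tuple((1000*P(u,v)).round(0).astype(int)) for u in (297,303,309,314,317,322,328,334)])
E
```

```text
-0.00023179006566130214 0.0 [ 0.49   -0.052   0.0198]
205 [(np.int64(470), np.int64(-61), np.int64(-1)), (np.int64(470), np.int64(-57), np.int64(0)), (np.int64(471), np.int64(-54), np.int64(0)), (np.int64(472), np.int64(-51), np.int64(-1)), (np.int64(472), np.int64(-49), np.int64(-1)), (np.int64(473), np.int64(-45), np.int64(-1)), (np.int64(473), np.int64(-42), np.int64(1)), (np.int64(474), np.int64(-38), np.int64(0))]
215 [(np.int64(476), np.int64(-63), np.int64(-1)), (np.int64(464), np.int64(-54), np.int64(37)), (np.int64(465), np.int64(-51), np.int64(37)), (np.int64(465), np.int64(-49), np.int64(37)), (np.int64(465), np.int64(-47), np.int64(38)), (np.int64(466), np.int64(-45), np.int64(39)), (np.int64(466), np.int64(-42), np.int64(38)), (np.int64(481), np.int64(-39), np.int64(-1))]
225 [(np.int64(469), np.int64(-58), np.int64(38)), (np.int64(470), np.int64(-56), np.int64(36)), (np.int64(470), np.int64(-52), np.int64(38)), (np.int64(470), np.int64(-50), np.int64(38)), (np.int64(470), np.int64(-48), np.int64(39)), (np.int64(471), np.int64(-46), np.int64(37)), (np.int64(472), np.int6
[... 3484 characters left out ...]
np.int64(471), np.int64(-52), np.int64(116)), (np.int64(489), np.int64(-55), np.int64(94)), (np.int64(493), np.int64(-54), np.int64(90)), (np.int64(499), np.int64(-54), np.int64(82)), (np.int64(494), np.int64(-51), np.int64(90)), (np.int64(479), np.int64(-46), np.int64(108)), (np.int64(474), np.int64(-44), np.int64(115))]
335 [(np.int64(471), np.int64(-54), np.int64(120)), (np.int64(475), np.int64(-53), np.int64(116)), (np.int64(495), np.int64(-56), np.int64(93)), (np.int64(543), np.int64(-65), np.int64(39)), (np.int64(544), np.int64(-64), np.int64(38)), (np.int64(544), np.int64(-60), np.int64(38)), (np.int64(483), np.int64(-47), np.int64(108)), (np.int64(473), np.int64(-44), np.int64(120))]
```

```bash
python3 - <<'E'
from h import *
np.set_printoptions(precision=0,suppress=True,linewidth=200)
s=ctrl.snapshot("scene"); z=s["range_z"]
# project bar points & tcp
def px(p):
    q=s["pose"][:3,:3].T@(np.array(p)-s["pose"][:3,3]); return q[0]/q[2]*s["fx"]+s["cx"],q[1]/q[2]*s["fy"]+s["cy"]
print(px([.49,-.052,.02]),px([.49,-.052,.05]),px([.49,-.052,.1]))
u0,v0=map(int,px([.49,-.052,.039]))
for v in range(v0-26,v0+10,2):
    out=[]
    for u in range(u0-9,u0+12,2):
        d=z[v,u]; p=w(s,[(u-s["cx"])/s["fx"]*d,(v-s["cy"])/s["fy"]*d,d])*1000; out.append("%d,%d,%d"%tuple(p))
    print(v,out)
a=s["color"][v0-50:v0+50,u0-60:u0+60]; cv2.imwrite("pics/s5.png",cv2.resize(a[:,:,::-1],(720,600),interpolation=cv2.INTER_NEAREST)); print(u0,v0)
E
```

```text
(np.float64(317.41820809706036), np.float64(217.0995744836252)) (np.float64(317.1906522643202), np.float64(211.58929104653112)) (np.float64(316.79429485046944), np.float64(201.99146326768764))
187 ['526,-45,205', '525,-37,211', '519,-35,208', '518,-27,214', '514,-23,214', '509,-19,213', '503,-17,210', '496,-15,207', '490,-14,203', '479,-17,193', '467,-21,180']
189 ['526,-46,195', '526,-37,202', '523,-31,205', '518,-27,205', '512,-25,202', '508,-21,202', '504,-16,203', '497,-15,199', '490,-13,195', '483,-13,190', '380,-120,24']
191 ['528,-45,188', '523,-40,188', '522,-32,195', '519,-27,196', '512,-25,193', '510,-19,196', '505,-15,196', '497,-15,190', '489,-15,184', '480,-16,176', '384,-115,20']
193 ['526,-47,176', '526,-38,183', '522,-33,185', '520,-26,189', '514,-23,187', '508,-21,184', '504,-16,185', '499,-13,183', '490,-14,176', '400,-108,28', '394,-104,27']
195 ['491,-94,100', '505,-65,135', '522,-33,175', '520,-26,179', '516,-21,180', '511,-18,180', '503,-18,173', '498,-15,172', '492,-12,170', '403,-104,22', '397,-100,22']
197 ['443,-158,-2', '501,-71,117', '502,-59,128', '507,-4
[... 1318 characters left out ...]
-38,61', '489,-38,54', '475,-44,36', '470,-40,36', '446,-57,0', '440,-52,0']
215 ['497,-94,-2', '513,-62,41', '506,-60,37', '498,-59,32', '497,-49,40', '494,-42,44', '486,-42,37', '461,-61,-2', '456,-56,0', '451,-51,0', '446,-46,0']
217 ['522,-62,38', '518,-56,40', '512,-52,39', '507,-49,37', '502,-44,38', '478,-62,1', '472,-58,0', '468,-53,0', '463,-48,0', '458,-43,2', '453,-38,1']
219 ['527,-56,38', '523,-51,38', '517,-47,37', '495,-64,1', '489,-60,0', '484,-56,0', '477,-53,-2', '472,-49,-3', '469,-42,0', '463,-37,0', '458,-32,0']
221 ['533,-49,38', '510,-68,0', '504,-64,-1', '499,-60,-1', '493,-56,-2', '489,-49,0', '484,-45,0', '478,-42,-2', '474,-35,0', '467,-34,-4', '464,-26,1']
317 213
```

View pics/s5.png

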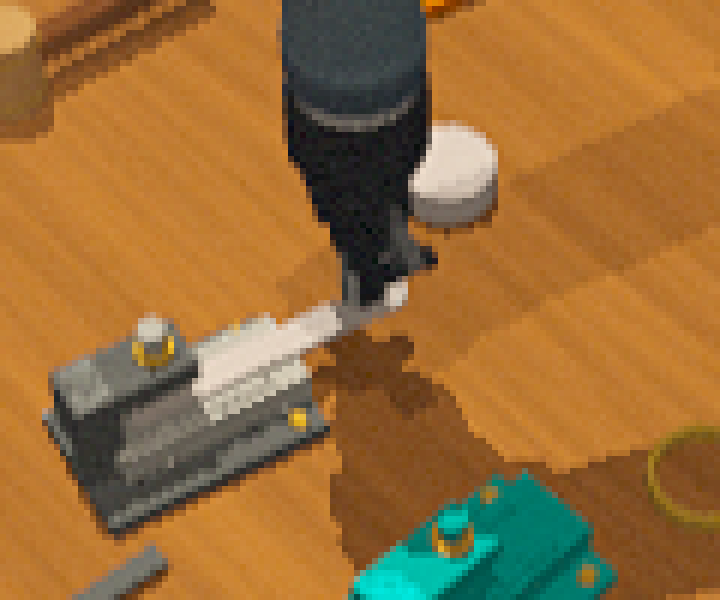

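The crop shows the shut fingers standing on top of the bar (pixel ~(370,300)), so the real tips sit about 20 mm behind the reported TCP. I open, go lower (TCP about 0.001) and regrip.

Call:
send_rows(
  commands=[0.01,0,-0.1,0,100,0.01,0,-0.1,0,100,0.01,0,-0.1,0,100,0.01,0,-0.1,0,100,0.01,0,0,0,100,0.01,0,0.07,0,100,0.01,0,0.09,0,100,0.01,0,0.09,0,100],
)

```text
t: 15.58
ee_pos: [0.4877, -0.0515, 0.0015]
tool_rot: [-0.324, -3.124, -0.0]
wrist_force: [0.2, 0.5, 0.1]
opening: 0.0853
finger_force: 0.0
```

Call:
send_rows(
  commands=[0,0,0,0,40,0,0,0,0,0,0,0,0,0,0,0,0,0,0,0,0,0,0,0,0],
)

```text
t: 16.2
ee_pos: [0.4882, -0.0518, 0.002]
tool_rot: [0.325, 3.124, -0.001]
wrist_force: [-0.3, -0.7, 1.0]
opening: 0.018
finger_force: 58.5
```

```bash
python3 - <<'E'
from h import *
go([.4876,-.0511,.0175],168.5); o=ctrl.observe(); print(o["opening"],o["finger_force"])
s=ctrl.snapshot("wrist"); save(s,"w6")
E
```

```text
t 16.2 pos [ 0.4882 -0.0518  0.002 ] yaw 168.14 tilt [ 0. -0. -1.] F [-0.3 -0.7  1. ] cmd [ 0.0036  0.0029 -0.0776] -0.002
0.017954509322901532 58.53017270565033
```

Call:
send_rows(
  commands=[0.1,0,0,0,0,0.2,0,0,0,0,0.3,0,0,0,0,0.36,0,-0.02,0,0,0.4,0,-0.3,0,0,0.4,0,-0.6,0,0,0.4,0,-1,0,0,0.4,0,-1,0,0],
)

```text
t: 17.25
ee_pos: [0.4121, -0.0357, 0.2062]
tool_rot: [0.323, 3.118, -0.001]
wrist_force: [-0.1, 0.1, -2.4]
opening: 0.0179
finger_force: 59.1
```

```bash
python3 - <<'E'
from h import *
np.set_printoptions(precision=4,suppress=True)
go([.4428,.363,.2],168.7); o=ctrl.observe(); print(o["opening"],o["finger_force"],o["qpos"])
s=ctrl.snapshot("scene")
for n in ("bar","mark","mallet"):
  for r in ctrl.place_of(s,n)[:1]: print(n,r["score"],w(s,r["position"]))
m=ctrl.masks_of(s,"bar")
p=pts(s,m[0]["pixels"]); c=np.median(p,0); p=p[np.linalg.norm(p-c,axis=1)<.13]; u,sv,v=np.linalg.svd(p-p.mean(0),full_matrices=False); print(p.mean(0),v,sv/np.sqrt(len(p)),len(p))
E
```

```text
t 17.25 pos [ 0.4121 -0.0357  0.2062] yaw 168.15 tilt [ 0.007 -0.002 -1.   ] F [-0.1  0.1 -2.4] cmd [0.259  1.9825 0.0286] -0.003
0.017868433906501367 59.11095321178436 [-0.2401  0.0451 -0.3399  1.1786  0.0001 -0.0333]
bar 0.82 [ 0.4742 -0.0471  0.2315]
mark 0.71 [ 0.4123  0.144  -0.0023]
mallet 0.93 [ 0.5249 -0.3491 -0.0003]
[ 0.4894 -0.0497  0.2417] [[ 0.9808 -0.1951 -0.0067]
 [-0.1951 -0.9808  0.0011]
 [-0.0068  0.0002 -1.    ]] [0.0405 0.0065 0.002 ] 263
```

The bar is drawn out, level and held, and the mallet is standing. The tool can only yaw, so I will test whether an out-of-reach command tilts it. An over-reach toward −y would give the lean needed for the camera.

Call:
send_rows(
  commands=[0.08,-1,-0.2,0,0,0.08,-1,-0.2,0,0,0.08,-1,-0.2,0,0,0.08,-1,-0.2,0,0],
)

```text
t: 18.0
ee_pos: [0.3515, -0.2301, 0.2406]
tool_rot: [-0.332, -3.122, -0.001]
wrist_force: [-0.4, 0.1, -2.1]
opening: 0.0182
finger_force: 59.3
```

Call:
send_rows(
  commands=[0.08,-1,0,0,0,0.08,-1,0,0,0,0.08,-1,0,0,0,0.08,-1,0,0,0],
)

```text
t: 18.5
ee_pos: [0.2949, -0.422, 0.2394]
tool_rot: [-0.329, -3.122, -0.004]
wrist_force: [0.1, 1.0, -1.6]
opening: 0.018
finger_force: 59.5
```

Call:
send_rows(
  commands=[0.95,-0.74,0,0,0,0.95,-0.74,0,0,0,0.95,-0.74,0,0,0,0.95,-0.74,0,0,0],
)

```text
t: 19.0
ee_pos: [0.0791, -0.525, 0.2405]
tool_rot: [0.323, 3.125, 0.005]
wrist_force: [0.5, -1.3, -1.9]
opening: 0.018
finger_force: 59.5
```

Call:
send_rows(
  commands=[0.95,-0.74,0,0,0,0.95,-0.74,0,0,0,0.95,-0.74,0,0,0,0.95,-0.74,0,0,0,0.95,-0.74,0,0,0],
)

```text
t: 19.62
ee_pos: [-0.1385, -0.6317, 0.2387]
tool_rot: [0.329, 3.124, 0.006]
wrist_force: [1.1, 0.0, -1.6]
opening: 0.0178
finger_force: 59.5
```

```bash
python3 - <<'E'
from h import *
u=np.array([-.195,-.981]); go([*(.80*u),.25],168.7); o=ctrl.observe(); print(o["opening"],o["finger_force"],o["qpos"].round(3))
E
```

```text
t 19.62 pos [-0.1385 -0.6317  0.2387] yaw 167.96 tilt [ 0.001  0.004 -1.   ] F [ 1.1  0.  -1.6] cmd [-0.0742 -0.7665 -0.0593] -0.0041
0.017778965240643207 59.539268016815186 [-1.885  0.54   0.42   1.455 -0.    -1.674]
```

Call:
send_rows(
  commands=[-0.07,-0.2,0,0,0,-0.07,-0.4,0,0,0,-0.07,-0.6,0,0,0,-0.07,-0.75,0,0,0,-0.07,-0.75,0,0,0,-0.07,-0.75,0,0,0],
)

```text
t: 20.38
ee_pos: [-0.1485, -0.7638, 0.2315]
tool_rot: [-0.322, -3.122, 0.036]
wrist_force: [-0.0, -1.2, 0.1]
opening: 0.0173
finger_force: 59.6
```

```bash
python3 - <<'E'
from h import *
u=np.array([-.195,-.981]); go([*(.80*u),.25],168.7); o=ctrl.observe(); print(o["opening"],o["finger_force"],o["qpos"].round(3))
E
```

```text
t 20.38 pos [-0.1485 -0.7638  0.2315] yaw 168.24 tilt [-0.005 -0.023 -1.   ] F [-0.  -1.2  0.1] cmd [ 0.0154 -0.1124 -0.0897] -0.0026
0.017338936739838686 59.609116315841675 [-1.845  0.97   1.218  1.796  0.002 -1.64 ]
```

A small tilt appeared (0.023 rad) in the wanted direction. I push further to see whether it grows.

Call:
send_rows(
  commands=[0,-0.5,0,0,0,0,-1,0,0,0,0,-1,0,0,0,0,-1,0,0,0,0,-1,0,0,0],
)

```text
t: 21.0
ee_pos: [-0.1648, -0.8275, 0.1749]
tool_rot: [-0.323, -3.11, 0.149]
wrist_force: [-0.1, 0.3, -1.5]
opening: 0.018
finger_force: 59.6
```

```bash
python3 - <<'E'
from h import *
u=np.array([-.195,-.981]); go([*(.80*u),.25],168.7); o=ctrl.observe(); print(o["opening"],o["finger_force"],o["qpos"].round(3))
E
```

```text
t 21.0 pos [-0.1648 -0.8275  0.1749] yaw 168.15 tilt [-0.021 -0.093 -0.995] F [-0.1  0.3 -1.5] cmd [ 0.0012  0.1811 -0.3945] -0.0031
0.017982303575360535 59.61655676364899 [-1.845  1.046  1.22   1.649  0.005 -1.637]
```

Call:
send_rows(
  commands=[0,0.4,-0.2,0,0,0,0.4,-0.2,0,0,0,0.4,-0.2,0,0,0,0.4,-0.2,0,0],
)

```text
t: 21.5
ee_pos: [-0.1475, -0.7451, 0.2085]
tool_rot: [-0.323, -3.11, 0.15]
wrist_force: [0.4, -0.3, -2.5]
opening: 0.018
finger_force: 59.6
```

```bash
python3 - <<'E'
from h import *
u=np.array([-.195,-.981]); go([*(.80*u),.25],168.7); o=ctrl.observe(); print(o["opening"],o["finger_force"],o["qpos"].round(3))
E
```

```text
t 21.5 pos [-0.1475 -0.7451  0.2085] yaw 168.14 tilt [-0.021 -0.094 -0.995] F [ 0.4 -0.3 -2.5] cmd [ 0.0013 -0.222  -0.1869] -0.0031
0.017979071828209726 59.63653564453125 [-1.852  0.706  0.626  1.395  0.006 -1.645]
```

The tilt sticks (0.096 rad, direction right along station −y), so I can accumulate it.

Call:
send_rows(
  commands=[0,-0.5,-0.2,0,0,0,-1,-0.4,0,0,0,-1,-0.4,0,0,0,-1,-0.4,0,0,0,-1,-0.4,0,0],
)

```text
t: 22.12
ee_pos: [-0.166, -0.828, 0.241]
tool_rot: [-0.321, -3.094, 0.259]
wrist_force: [0.2, -0.5, -1.8]
opening: 0.0181
finger_force: 59.6
```

Call:
send_rows(
  commands=[0,-1,-0.4,0,0,0,-1,-0.4,0,0,0,-1,-0.4,0,0,0,-1,-0.4,0,0],
)

```text
t: 22.62
ee_pos: [-0.1727, -0.8558, 0.257]
tool_rot: [-0.319, -3.074, 0.371]
wrist_force: [0.1, 1.0, -1.9]
opening: 0.018
finger_force: 59.6
```

```bash
python3 - <<'E'
from h import *
u=np.array([-.195,-.981]); go([*(.80*u),.25],168.7); o=ctrl.observe(); print(o["opening"],o["finger_force"],o["qpos"].round(3))
E
```

```text
t 22.62 pos [-0.1727 -0.8558  0.257 ] yaw 168.12 tilt [-0.053 -0.232 -0.971] F [ 0.1  1.  -1.9] cmd [-0.009   0.3623 -0.0528] -0.0032
0.017992149593121814 59.64245617389679 [-1.847  0.956  1.221  1.596  0.013 -1.639]
```

Call:
send_rows(
  commands=[0,-1,-0.3,0,0,0,-1,-0.3,0,0,0,-1,-0.3,0,0,0,-1,-0.3,0,0],
)

```text
t: 23.12
ee_pos: [-0.1799, -0.8866, 0.2703]
tool_rot: [-0.317, -3.05, 0.483]
wrist_force: [-0.0, -0.3, -2.7]
opening: 0.0177
finger_force: 59.6
```

Call:
send_rows(
  commands=[0,-1,-0.3,0,0,0,-1,-0.3,0,0,0,-1,-0.3,0,0,0,-1,-0.3,0,0],
)

```text
t: 23.62
ee_pos: [-0.1858, -0.9124, 0.294]
tool_rot: [-0.314, -3.021, 0.596]
wrist_force: [-1.1, 0.2, -2.0]
opening: 0.018
finger_force: 59.7
```

Call:
send_rows(
  commands=[0,-1,-0.3,0,0,0,-1,-0.3,0,0,0,-1,-0.3,0,0,0,-1,-0.3,0,0],
)

```text
t: 24.12
ee_pos: [-0.1905, -0.9335, 0.3274]
tool_rot: [-0.31, -2.987, 0.71]
wrist_force: [-0.3, -0.7, -2.7]
opening: 0.0176
finger_force: 59.7
```

```bash
python3 - <<'E'
from h import *
u=np.array([-.195,-.981]); go([*(.70*u),.3],None); o=ctrl.observe(); print(o["opening"],o["finger_force"],o["qpos"].round(3))
E
```

```text
t 24.12 pos [-0.1905 -0.9335  0.3274] yaw 168.04 tilt [-0.1   -0.44  -0.893] F [-0.3 -0.7 -2.7] cmd [-0.0093  1.1895 -0.4473] 0
0.017631603598584844 59.65344965457916 [-1.847  0.911  1.22   1.412  0.023 -1.634]
```

Call:
send_rows(
  commands=[0,-0.7,-0.2,0,0,0,-0.7,-0.2,0,0,0,-0.7,-0.2,0,0,0,-0.7,-0.2,0,0],
)

```text
t: 24.62
ee_pos: [-0.1946, -0.9527, 0.363]
tool_rot: [-0.306, -2.949, 0.822]
wrist_force: [-0.8, 0.1, -2.0]
opening: 0.0182
finger_force: 59.7
```

```bash
python3 - <<'E'
from h import *
go([-.12,-.55,.30]); o=ctrl.observe(); print(o["opening"],o["finger_force"],o["qpos"].round(3))
T=R.from_rotvec(o["tool_rot"]).as_matrix(); print(T.round(3)); print("norm err deg",np.degrees(np.arccos(-T[:,2]@[.0975,.4905,.866])),"x err",np.degrees(np.arccos(abs(T[:,0]@[.981,-.195,0]))))
E
```

```text
t 24.62 pos [-0.1946 -0.9527  0.363 ] yaw 167.99 tilt [-0.115 -0.505 -0.855] F [-0.8  0.1 -2. ] cmd [ 0.0512  1.9144 -0.7907] 0
0.01822521501141674 59.659947752952576 [-1.847  0.886  1.22   1.36   0.026 -1.632]
[[-0.978  0.173 -0.115]
 [ 0.208  0.838 -0.505]
 [ 0.009 -0.518 -0.855]]
norm err deg 1.3999372920960163 x err nan<stdin>:3: RuntimeWarning: invalid value encountered in arccos
```

Normal error is only 1.4°. I compute waypoints back to the focus with this orientation.

```bash
cat >> h.py <<'E'
FOC=np.array([.5703,.3375,.17])
def seq(W):
    o=ctrl.observe(); T=R.from_rotvec(o["tool_rot"]).as_matrix(); p=o["ee_pos"]
    for q in W:
        q=np.array(q); d=T.T@(q-p)/.2; n=int(np.ceil(abs(d).max())); print(q.round(3),"x%d"%n,(d/n).round(3),"rows each",np.ceil(np.linalg.norm(q-p)/n/.0625)); p=q
E
python3 - <<'E'
from h import *
o=ctrl.observe(); T=R.from_rotvec(o["tool_rot"]).as_matrix()
F=FOC-T@[-.1293,0,-.037]; print(F)
seq([[-.14,-.6,.36],[.25,-.42,.33],[.42,-.06,.3],[.44,.12,.25],F+[0,-.06,0],F])
E
```

```text
[0.43956168 0.34570483 0.13954245]
[-0.14 -0.6   0.36] x2 [ 0.05   0.766 -0.455] rows each 3.0
[ 0.25 -0.42  0.33] x2 [-0.861  0.585 -0.276] rows each 4.0
[ 0.42 -0.06  0.3 ] x2 [-0.229  0.866 -0.44 ] rows each 4.0
[0.44 0.12 0.25] x1 [ 0.087  0.901 -0.252] rows each 4.0
[0.44  0.286 0.14 ] x1 [0.169 0.98  0.054] rows each 4.0
[0.44  0.346 0.14 ] x1 [ 0.062  0.251 -0.152] rows each 1.0
```

Call:
send_rows(
  commands=[0.05,0.77,-0.455,0,0,0.05,0.77,-0.455,0,0,0.05,0.77,-0.455,0,0,0.05,0.77,-0.455,0,0],
)

```text
t: 25.12
ee_pos: [-0.1665, -0.7727, 0.3596]
tool_rot: [-0.306, -2.95, 0.819]
wrist_force: [0.5, -0.6, -1.3]
opening: 0.0181
finger_force: 59.7
```

Call:
send_rows(
  commands=[0.05,0.77,-0.455,0,0,0.05,0.77,-0.455,0,0,0.05,0.77,-0.455,0,0,0.05,0.77,-0.455,0,0],
)

```text
t: 25.62
ee_pos: [-0.1385, -0.5944, 0.3579]
tool_rot: [-0.308, -2.95, 0.817]
wrist_force: [0.1, -0.9, -1.7]
opening: 0.0179
finger_force: 59.7
```

Call:
send_rows(
  commands=[-0.86,0.585,-0.276,0,0,-0.86,0.585,-0.276,0,0,-0.86,0.585,-0.276,0,0,-0.86,0.585,-0.276,0,0,-0.86,0.585,-0.276,0,0],
)

```text
t: 26.25
ee_pos: [0.0573, -0.5086, 0.3443]
tool_rot: [-0.3, -2.951, 0.822]
wrist_force: [-0.4, -0.1, -2.4]
opening: 0.0179
finger_force: 59.7
```

```bash
python3 - <<'E'
from h import *
o=ctrl.observe(); T=R.from_rotvec(o["tool_rot"]).as_matrix(); print(o["t"],o["ee_pos"],T[:,2],o["qpos"].round(2),o["opening"])
F=FOC-T@[-.1293,0,-.037]; print(F)
seq([[.25,-.42,.33],[.42,-.06,.3],[.44,.12,.25],F+[0,-.06,0],F])
E
```

```text
26.25 [ 0.05725686 -0.50857105  0.34429609] [-0.11293751 -0.50552546 -0.85538829] [-1.48 -0.23 -0.4   0.88 -0.16 -1.32] 0.0178853894582723
[0.43954198 0.3451561  0.13948419]
[ 0.25 -0.42  0.33] x1 [-0.854  0.572 -0.272] rows each 4.0
[ 0.42 -0.06  0.3 ] x2 [-0.233  0.866 -0.439] rows each 4.0
[0.44 0.12 0.25] x1 [ 0.083  0.901 -0.252] rows each 4.0
[0.44  0.285 0.139] x1 [0.166 0.978 0.055] rows each 4.0
[0.44  0.345 0.139] x1 [ 0.061  0.252 -0.152] rows each 1.0
```

Call:
send_rows(
  commands=[-0.9,0.54,-0.272,0,0,-0.9,0.54,-0.272,0,0,-0.9,0.54,-0.272,0,0,-0.9,0.54,-0.272,0,0,-0.9,0.54,-0.272,0,0],
)

```text
t: 26.88
ee_pos: [0.2582, -0.4286, 0.3327]
tool_rot: [-0.302, -2.95, 0.821]
wrist_force: [-0.5, 0.2, -2.2]
opening: 0.0183
finger_force: 59.7
```

Call:
send_rows(
  commands=[-0.233,0.866,-0.44,0,0,-0.233,0.866,-0.44,0,0,-0.233,0.866,-0.44,0,0,-0.233,0.866,-0.44,0,0,-0.233,0.866,-0.44,0,0],
)

```text
t: 27.5
ee_pos: [0.3424, -0.2491, 0.3184]
tool_rot: [-0.306, -2.949, 0.822]
wrist_force: [-0.0, -0.2, -2.0]
opening: 0.0178
finger_force: 59.7
```

Call:
send_rows(
  commands=[-0.2,0.866,-0.44,0,0,-0.2,0.866,-0.44,0,0,-0.2,0.866,-0.44,0,0,-0.2,0.866,-0.44,0,0,-0.2,0.866,-0.44,0,0],
)

```text
t: 28.12
ee_pos: [0.4217, -0.0685, 0.3035]
tool_rot: [-0.309, -2.949, 0.822]
wrist_force: [0.3, 0.6, -2.0]
opening: 0.018
finger_force: 59.8
```

```bash
python3 - <<'E'
from h import *
o=ctrl.observe(); T=R.from_rotvec(o["tool_rot"]).as_matrix(); print(o["t"],o["ee_pos"],T[:,2],o["qpos"].round(2),o["opening"])
F=FOC-T@[-.1293,0,-.037]; print(F)
seq([[.44,.12,.25],F+[0,-.06,0],F])
E
```

```text
28.125 [ 0.42171758 -0.06847139  0.30349477] [-0.11570284 -0.50495578 -0.8553552 ] [ 0.08  0.21 -0.03  1.51 -0.52  0.34] 0.017986532110478324
[0.43959425 0.34590996 0.13945873]
[0.44 0.12 0.25] x1 [ 0.106  0.944 -0.258] rows each 4.0
[0.44  0.286 0.139] x1 [0.171 0.981 0.054] rows each 4.0
[0.44  0.346 0.139] x1 [ 0.063  0.251 -0.151] rows each 1.0
```

Call:
send_rows(
  commands=[0.106,0.944,-0.258,0,0,0.106,0.944,-0.258,0,0,0.106,0.944,-0.258,0,0,0.106,0.944,-0.258,0,0,0.106,0.944,-0.258,0,0],
)

```text
t: 28.75
ee_pos: [0.4397, 0.1199, 0.2505]
tool_rot: [-0.309, -2.949, 0.822]
wrist_force: [0.8, -0.7, -2.1]
opening: 0.0178
finger_force: 59.9
```

Call:
send_rows(
  commands=[0.171,0.98,0.054,0,0,0.171,0.98,0.054,0,0,0.171,0.98,0.054,0,0,0.171,0.98,0.054,0,0,0.171,0.98,0.054,0,0],
)

```text
t: 29.38
ee_pos: [0.4394, 0.2858, 0.1405]
tool_rot: [-0.309, -2.949, 0.822]
wrist_force: [0.3, -0.4, -1.9]
opening: 0.0179
finger_force: 59.9
```

```bash
python3 - <<'E'
from h import *
np.set_printoptions(precision=4,suppress=True)
o=ctrl.observe(); T=R.from_rotvec(o["tool_rot"]).as_matrix(); print(o["t"],o["ee_pos"],T,o["qpos"].round(2),o["opening"])
F=FOC-T@[-.1293,0,-.037]; print(F, "mark pred",o["ee_pos"]+T@[-.1293,0,-.037])
seq([F])
for n in ("scene","top"):
    s=ctrl.snapshot(n); save(s,n+"9")
    for k in ("bar","mark","camera","mallet"):
        for r in ctrl.place_of(s,k)[:2]: print(n,k,round(r["score"],2),w(s,r["position"]))
    m=ctrl.masks_of(s,"bar")
    if m:
        p=pts(s,m[0]["pixels"]); c=np.median(p,0); p=p[np.linalg.norm(p-c,axis=1)<.12]; v=np.linalg.svd(p-p.mean(0),full_matrices=False)[2]; print(p.mean(0),v,len(p))
E
```

```text
29.375 [0.4394 0.2858 0.1405] [[-0.9778  0.1749 -0.1154]
 [ 0.2094  0.8373 -0.5051]
 [ 0.0082 -0.518  -0.8553]] [ 0.67  0.73  0.35  1.63 -0.33  0.95] 0.017878218836805664
[0.4396 0.3459 0.1394] mark pred [0.5701 0.2774 0.1711]
[0.44  0.346 0.139] x1 [ 0.062  0.255 -0.147] rows each 1.0
scene bar 0.16 [0.5832 0.4124 0.2993]
scene mark 0.7 [0.5681 0.277  0.1716]
scene camera 0.57 [0.5867 0.4114 0.3004]
scene mallet 0.64 [ 0.5297 -0.3488  0.0008]
scene mallet 0.56 [ 0.371  -0.114   0.0033]
[0.5134 0.2889 0.1702] [[ 0.9762 -0.2165 -0.0157]
 [-0.1798 -0.847   0.5002]
 [-0.1216 -0.4855 -0.8658]] 388
top bar 0.92 [0.4991 0.2897 0.1659]
top bar 0.37 [ 0.5245 -0.3557 -0.0017]
top mark 0.73 [0.7453 0.1267 0.0023]
top mark 0.68 [0.5711 0.2805 0.1702]
top camera 0.62 [0.5831 0.4131 0.3016]
top mallet 0.86 [ 0.5252 -0.3552 -0.0023]
[0.5118 0.2892 0.1717] [[-0.9765  0.2144  0.0204]
 [-0.1639 -0.8014  0.5752]
 [-0.1396 -0.5584 -0.8177]] 369
```

Call:
send_rows(
  commands=[0.062,0.13,-0.075,0,0,0.062,0.255,-0.147,0,0,0.062,0.255,-0.147,0,0,0.062,0.255,-0.147,0,0,0.062,0.255,-0.147,0,0,0.062,0.255,-0.147,0,0],
)

```text
t: 30.72
ee_pos: [0.4385, 0.347, 0.1389]
tool_rot: [-0.307, -2.949, 0.821]
wrist_force: [0.1, 0.7, -1.5]
opening: 0.0176
finger_force: 59.9
```

```bash
python3 - <<'E'
from h import *
np.set_printoptions(precision=4,suppress=True)
o=ctrl.observe(); T=R.from_rotvec(o["tool_rot"]).as_matrix(); print(o["t"],o["ee_pos"],abs(o["qd"]).max(),o["wrist_force"],o["finger_force"])
print("mark pred",o["ee_pos"]+T@[-.1293,0,-.037])
s=ctrl.snapshot("scene")
for k in ("mark","punch_top","mallet"):
    for r in ctrl.place_of(s,k)[:4]: print(k,round(r["score"],2),w(s,r["position"]))
E
```

```text
30.725 [0.4385 0.347  0.1389] 0.0047686980522963895 [ 0.1328  0.7246 -1.464 ] 59.928038120269775
mark pred [0.5692 0.3387 0.1694]
mark 0.71 [0.5674 0.3383 0.1692]
mark 0.66 [ 0.3679 -0.1121  0.004 ]
punch_top 0.6 [0.2756 0.2697 0.1023]
punch_top 0.48 [ 0.6161 -0.0804  0.1016]
punch_top 0.41 [0.5745 0.1141 0.1009]
mallet 0.95 [ 0.5264 -0.3508 -0.0005]
```

```bash
python3 -c "
from h import *
print(ctrl.hand_in())"
```

```text
the job is handed in; nothing more can be done
None
```

The job is handed in at about 31 s of the 61 s allowed, though the hand-in returned no verdict. The punch was driven to its stop with the mallet, and the mallet stands back on the bench. The bar is held still with its mark within about 3 mm of the focus and its face about 1.5° off square, both by my own measurement.

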